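# Tension a drum sieve, a quarter turn per lug

## Task

The mesh of the drum sieve is slack: tighten its three wing lugs one after the other, starting with the one at the hanging tab and going round the rim clockwise as seen from above. Turn each wing clockwise until you feel it bite, and from that point give it one quarter turn and no more (too much tears the mesh). Do not lean on the sieve's rim, leave the other things on the worktop where they are, and let go of everything at the end.

Things in the scene. Friction and masses are not known exactly. Their poses are not given: they have to be found in the camera images.
- sieve: drum sieve: pale wooden hoop 138 mm across on a dark round foot 158 mm across, fixed to the worktop, wire mesh inside. Origin: centre of the foot's underside, on the worktop; z up; x points to the hanging tab, an aluminium loop ending 115 mm from the centre. Three wing lugs stand on its ring, 52 mm from the centre, 120 degrees apart
- clamp_ring: the sieve's flat aluminium clamping ring (inner 72, outer 140 mm diameter, 6 mm thick, top face 56 mm above the worktop) that carries the lugs; origin at the centre of its underside; fixed to the sieve. The wings turn idly under 0.03 N m; once they bite they take a steady 0.5 N m (0.25 or more stays in the wrist when it stops). They stay where left, with no spring back
- wing_1_mid (a point): centre of the steel wing of the first: the one in line with the hanging tab; at [52, 0] mm in the sieve's x, y, 86 mm above the worktop. Upright plate 32 mm long (this point's x), 10 thick (y), 36 tall (68 to 104 mm above the worktop), turning about the vertical through this point. Clockwise from above it runs idly 15 to 65 degrees (unseen, differs by lug), then bites and winds its spindle
- wing_2_mid (a point): centre of the steel wing of the second: next one clockwise seen from above; at [-26, -45] mm in the sieve's x, y, 86 mm above the worktop. Upright plate 32 mm long (this point's x), 10 thick (y), 36 tall (68 to 104 mm above the worktop), turning about the vertical through this point. Clockwise from above it runs idly 15 to 65 degrees (unseen, differs by lug), then bites and winds its spindle
- wing_3_mid (a point): centre of the steel wing of the third: last one clockwise; at [-26, 45] mm in the sieve's x, y, 86 mm above the worktop. Upright plate 32 mm long (this point's x), 10 thick (y), 36 tall (68 to 104 mm above the worktop), turning about the vertical through this point. Clockwise from above it runs idly 15 to 65 degrees (unseen, differs by lug), then bites and winds its spindle
- collar_1_mid (a point): centre of the round brass collar (21 mm across, 10 mm tall, half sunk in the ring) on the axis of lug 1 under its wing; 57 mm above the worktop at the start. Winding lug 1 past its bite draws it straight down into the ring, 4 mm for a quarter turn; idle turning does not move it. Driven by the lug only; its own yaw means nothing
- collar_2_mid (a point): centre of the round brass collar (21 mm across, 10 mm tall, half sunk in the ring) on the axis of lug 2 under its wing; 57 mm above the worktop at the start. Winding lug 2 past its bite draws it straight down into the ring, 4 mm for a quarter turn; idle turning does not move it. Driven by the lug only; its own yaw means nothing
- collar_3_mid (a point): centre of the round brass collar (21 mm across, 10 mm tall, half sunk in the ring) on the axis of lug 3 under its wing; 57 mm above the worktop at the start. Winding lug 3 past its bite draws it straight down into the ring, 4 mm for a quarter turn; idle turning does not move it. Driven by the lug only; its own yaw means nothing
- teaspoon: bystander: steel teaspoon, 136 x 29 x 12 mm, right of the sieve; origin at the centre of its underside
- scoop: bystander: brass coffee scoop, 43 x 130 x 26 mm, right of the sieve; origin at the centre of its underside
- measuring_spoons: bystander: a bunch of brass measuring spoons, 77 x 112 x 10 mm, behind the sieve; origin at the centre of its underside
- cup: bystander: dark grey espresso cup with a handle, 63 x 86 x 52 mm, right of the sieve; origin at the centre of its underside
- matchbox: bystander: large flat matchbox, 65 x 110 x 20 mm, right of the sieve; origin at the centre of its underside

How it is judged:
By the outcome, as a careful person would: the job done as asked, in the order asked, and still so for the second after the job is handed in, with the robot touching nothing.
It also fails if it takes over 72 s, if anything falls off the work surface, if the arm or the gripper's body presses on something with over 40 N, if the wrist force passes 120 N, or if a joint passes its speed limit or range.

## Robot

A 6-joint arm with a two-finger parallel gripper is mounted at the origin on a cart in front of the work surface, level with it; the furniture and walls round the work are solid. World frame = base frame: x ahead of the robot, y to its left, z up, the work surface at z = 0. Lengths are in m, angles in rad, forces in N, time in s.
With the tool pointing down it reaches from about 0.35 to 0.975 m from the base axis. Payload 4.9 kg.
Tool frame: the origin (TCP) lies at the very end of the fingers, on their centre line; the grasp point (between the pads) lies 19 mm behind it; z points along the fingers, y is the line along which they close (so a half turn about z gives the same grasp; the last joint's range is limited). The gripper opens to 85 mm and grips with 20 to 120 N. Pads are 22 mm wide; open, the fingers measure 114 mm over their backs; the gripper's body (76 mm by 85 mm) begins 54 mm behind the grasp point. The pads swing forward as they close: fully open they stand 13 mm farther back than shut.
Start: joints at [-1.312, 0.053, 1.613, -0, 1.476, -0.119], TCP at [0.231, -0.581, 0.231] pointing down, gripper open.
Joint ranges: [-3.01, 3.01], [-1.01, 2.22], [0.06, 2.58], [-1.02, 4.17], [0.09, 2.62], [-3.14, 3.14]. Speed limits (rad/s): [2.57, 2.57, 3.14, 3.14, 3.14, 3.14].

## Interface

Orientations are given as a rotation vector (axis times angle).
In Python, from station import ctrl, imaging gives the robot as it stands.
- The arm moves only by the tool play_rows, never from a script. Its argument "series" is a list of rows, each a list of 3 entries, a list of its own where there are three numbers: the opening, from 0 (shut) to 1 (fully open), then the shift along the tool's x, y, z each as a share of 0.05 m, from -1 to 1, then the turn, a rotation vector about the tool's x, y, z each as a share of 8 degrees, from -1 to 1. In form: [[grip, [dx, dy, dz], [ax, ay, az]], ...]. A call has 1 to 8 rows; each row shifts and turns the commanded pose from where the row before left it, along the tool's axes as they then stand; what a row does not reach is not made up. A row lasts 1/8 s, in which the tool goes at most 62.5 mm and 10.7 degrees, less where a joint would pass 70% of its speed; a pose out of reach is approached as far as the arm can. A call with a number of a shift or a turn outside -1 to 1 is refused whole. A call with a gripper value outside its range is refused whole. The fingers move at their own pace and stop on an object; "force" is the grip in N (left out, the last holds). Time passes only in rows, so rows that do not move let the fingers close. It gives the time, the measured TCP pose, the force, the opening and the grip force at its end, in the units of the state.
- ctrl.get_obs(): the state, without advancing time (a new reading comes with each control period).
- imaging.get_image(name): name is "scene" or "top"; returns a dict with "color" (420x560x3 uint8, blue, green, red), "fx", "fy", "cx", "cy" (pixels), "extrinsics" (4x4, takes a point from world to camera coordinates). Camera axes: x right, y down, z forward; pixel columns grow to the right and rows downward; lengths in m; the calibration is good to about 2 mm. A picture is of the moment at which its call begins. There is no depth.
- ctrl.finish_job(): hands the job in; it is judged then, once.
The state is a dict: "t": time; "q": joint angles; "dq": joint speeds; "effort": joint torques, N m; "tool_pos": TCP position; "tool_rot": TCP orientation; "contact_force": force on the tool from outside, world axes, zero at the start; "wrist_torque": the same for the moment, N m; "opening": finger opening in m; "grip_force": force on a finger pad.
Only numpy, scipy, OpenCV 4.12 (cv2) and the standard library are available. Lean on these libraries where they do the work, as an engineer would, in place of code of your own. Each camera call takes 0.05 s, during which the arm holds its last target. There are 200 camera calls.

## Working session

There is one attempt and no reset: what is moved stays moved. The work goes in short steps, Python scripts to look and compute and a tool call to move; the robot and the scene stay as the last step left them, time stands still between calls to the robot, and variables do not carry over. Pictures are saved under pics/ and viewed, at most 10 in all, crops included, and the job is handed in when it is done.

Besides the shell and the picture viewer there is one more tool, called after "Call:" in YAML: its name, and indented under it one key for each argument. play_rows: Moves the arm, as the interface text tells. Shift numbers are shares of 0.05 m and turn numbers shares of 8 degrees, none past 1 either way. Its arguments: {"type":"object","properties":{"series":{"type":"array"},"force":{"type":"number"}},"required":["series"]}

```bash
mkdir -p pics; ls
python3 - <<'E'
from station import ctrl, imaging
import cv2,numpy as np
o=ctrl.get_obs();print({k:np.round(v,3).tolist() for k,v in o.items()})
for n in("scene","top"):
    d=imaging.get_image(n);cv2.imwrite(f"pics/{n}0.png",d["color"]);print(n,d["fx"],d["fy"],d["cx"],d["cy"],np.round(d["extrinsics"],4).tolist())
E
```

```text
pics
{'t': 0.0, 'q': [-1.312, 0.053, 1.614, -0.0, 1.476, -0.119], 'dq': [-0.001, 0.002, -0.001, 0.003, -0.002, 0.0], 'effort': [0.002, -39.369, -37.017, 0.0, 0.007, -0.0], 'tool_pos': [0.23, -0.58, 0.23], 'tool_rot': [-3.084, -0.59, 0.0], 'contact_force': [-0.314, 0.585, 1.215], 'wrist_torque': [0.026, -0.032, 0.04], 'grip_force': 0.0, 'opening': 0.085}
scene 449.88415126139773 449.88415126139773 279.4485690085766 217.87696631212458 [[-0.7589, -0.6512, 0.0044, 0.4418], [-0.4839, 0.5594, -0.6729, 0.2482], [0.4358, -0.5128, -0.7397, 0.8834], [0.0, 0.0, 0.0, 1.0]]
top 432.2705546411868 432.2705546411868 280.204359545376 209.33519551414898 [[-0.0206, -0.9995, -0.0224, 0.0845], [-0.9918, 0.0233, -0.1259, 0.493], [0.1264, 0.0196, -0.9918, 1.0995], [0.0, 0.0, 0.0, 1.0]]
```

View pics/scene0.png

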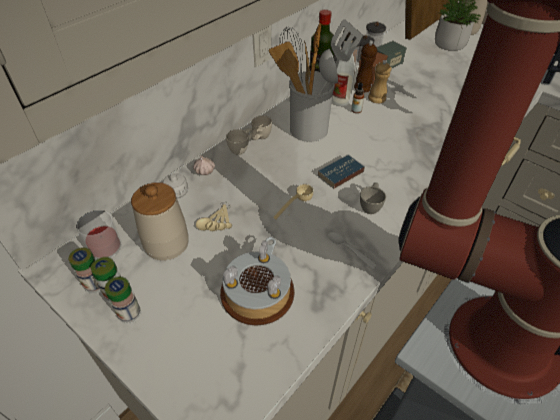

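View pics/top0.png

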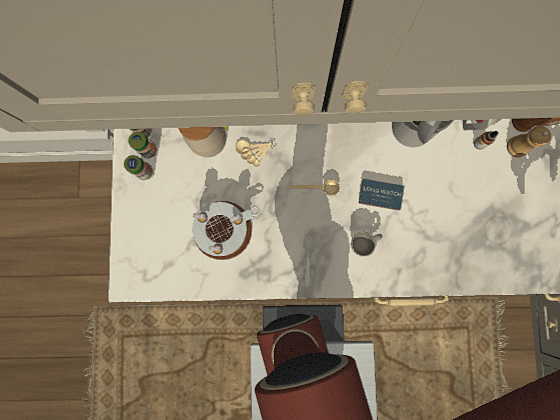

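The scene picture shows the sieve at about (257,285). In the top picture it is at about (221,230), with the tab near (255,212). I'll zoom both.

Run:
```python
import cv2,numpy as np
a=cv2.imread("pics/top0.png")[190:265,180:270];b=cv2.imread("pics/scene0.png")[230:325,212:302]
cv2.imwrite("pics/z1.png",cv2.resize(a,(720,600),interpolation=cv2.INTER_CUBIC))
cv2.imwrite("pics/z2.png",cv2.resize(b,(540,570),interpolation=cv2.INTER_CUBIC))
```

```text
(no output)
```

View pics/z1.png

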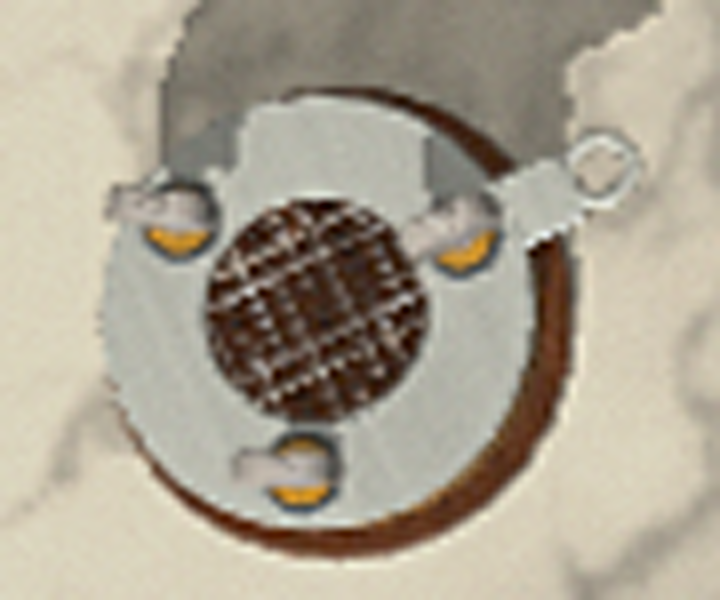

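View pics/z2.png

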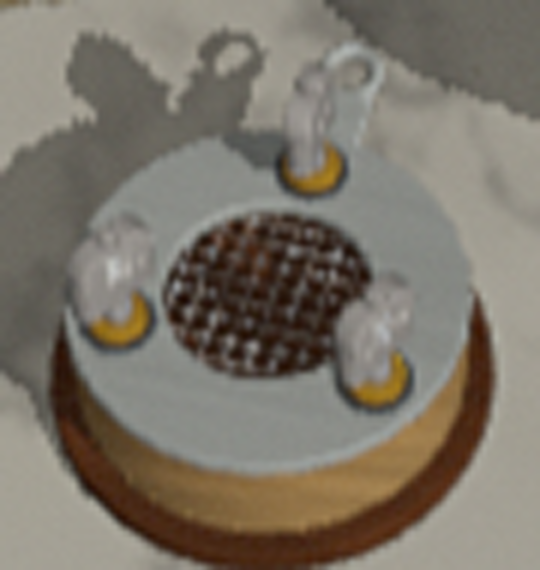

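The zoomed views show the tab up-right in the top view. Collar holes sit at zoom (462,235), (303,470) and (182,222), which are lugs 1, 2 and 3. The wings lie near those holes, roughly along the image's x axis. Next I'll turn these into positions.

```bash
cat > h.py <<'E'
import numpy as np,cv2
from station import ctrl,imaging
from scipy.spatial.transform import Rotation as R
def ray(d,uv,z):
    E=d["extrinsics"];C=-E[:3,:3].T@E[:3,3]
    v=E[:3,:3].T@np.array([(uv[0]-d["cx"])/d["fx"],(uv[1]-d["cy"])/d["fy"],1])
    return (C+v*(z-C[2])/v[2])[:2]
def proj(d,p):
    c=d["extrinsics"][:3,:3]@p+d["extrinsics"][:3,3];return [d["fx"]*c[0]/c[2]+d["cx"],d["fy"]*c[1]/c[2]+d["cy"]]
def state():
    o=ctrl.get_obs();M=R.from_rotvec(o["tool_rot"]).as_matrix()
    return o,M,np.degrees(np.arctan2(M[1,1],M[0,1]))  # yaw of closing axis
E
python3 - <<'E'
from h import *
T=imaging.get_image("top");S=imaging.get_image("scene")
zt=lambda x,y:(180+(x+.5)/8-.5,190+(y+.5)/8-.5)
zs=lambda x,y:(212+(x+.5)/6-.5,230+(y+.5)/6-.5)
lt=np.array([ray(T,zt(*p),.056) for p in[(462,235),(303,470),(182,222)]])
ls=np.array([ray(S,zs(*p),.056) for p in[(313,170),(375,378),(116,316)]])
for n,l in(("top",lt),("scene",ls)):
    c=l.mean(0);v=l-c
    print(n,l.round(4).tolist(),"c",c.round(4),"r",np.hypot(*v.T).round(4),"ang",np.degrees(np.arctan2(v[:,1],v[:,0])).round(1))
print("mesh",ray(T,zt(317,310),.052),"tab",ray(T,zt(603,170),.05))
for p,q in[((410,245),(495,205)),((235,465),(335,465)),((108,200),(215,208))]:
    a,b=ray(T,zt(*p),.095),ray(T,zt(*q),.095);print("wing",((a+b)/2).round(4),np.hypot(*(b-a)).round(3),np.degrees(np.arctan2(*(b-a)[::-1])))
o,M,y=state();print(M.round(3).tolist(),y,o["q"][5])
E
```

```text
top [[0.4695, 0.1834], [0.3956, 0.2347], [0.4757, 0.2734]] c [0.4469 0.2305] r [0.0522 0.0515 0.0517] ang [-64.4 175.4  56.1]
scene [[0.4702, 0.1821], [0.3969, 0.2328], [0.4793, 0.2714]] c [0.4488 0.2287] r [0.0514 0.052  0.0524] ang [-65.4 175.6  54.4]
mesh [0.44678751 0.23072269] tab [0.49012198 0.13845135]
wing [0.4685 0.1817] 0.029 -65.89181375930389
wing [0.3957 0.2337] 0.031 -91.2299753229318
wing [0.4771 0.272 ] 0.033 -95.6026102537982
[[0.929, 0.369, -0.0], [0.369, -0.929, 0.001], [0.0, -0.001, -1.0]] -68.35379910856348 -0.11901194681233647
```

```bash
cat >> h.py <<'E'
def plan(x,y,z,yaw,n):
    """n equal rows to a tool-down pose; yaw of closing axis, deg"""
    o,M,y0=state();d=(np.array([x,y,z])-o["tool_pos"])/n;dy=(yaw-y0)/n
    for i in range(n):
        a=np.radians(y0+dy*i);Y=np.array([np.cos(a),np.sin(a),0]);X=np.array([-Y[1],Y[0],0])
        print([round(float(v)/.05,2) for v in(d@X,d@Y,-d[2])],round(-dy/8,3))
E
python3 -c "
from h import *
plan(.4697,.183,.17,24,16)"
```

```text
[0.63, -0.78, 0.08] -0.722
[0.7, -0.71, 0.08] -0.722
[0.77, -0.63, 0.08] -0.722
[0.83, -0.55, 0.08] -0.722
[0.88, -0.47, 0.08] -0.722
[0.93, -0.38, 0.08] -0.722
[0.96, -0.28, 0.08] -0.722
[0.98, -0.18, 0.08] -0.722
[1.0, -0.08, 0.08] -0.722
[1.0, 0.02, 0.08] -0.722
[0.99, 0.12, 0.08] -0.722
[0.98, 0.22, 0.08] -0.722
[0.95, 0.31, 0.08] -0.722
[0.91, 0.41, 0.08] -0.722
[0.87, 0.5, 0.08] -0.722
[0.81, 0.58, 0.08] -0.722
```

Call:
play_rows:
  series:
    - [0.5,[0.63,-0.78,0.08],[0,0,-0.72]]
    - [0.5,[0.7,-0.71,0.08],[0,0,-0.72]]
    - [0.5,[0.77,-0.63,0.08],[0,0,-0.72]]
    - [0.5,[0.83,-0.55,0.08],[0,0,-0.72]]
    - [0.5,[0.88,-0.47,0.08],[0,0,-0.72]]
    - [0.5,[0.93,-0.38,0.08],[0,0,-0.72]]
    - [0.5,[0.96,-0.28,0.08],[0,0,-0.72]]
    - [0.5,[0.98,-0.18,0.08],[0,0,-0.72]]
  force: 110

```text
t: 1.2
tool_pos: [0.3501, -0.1982, 0.1991]
tool_rot: [2.606, 1.754, 0.0]
contact_force: [0.3, 0.4, -0.3]
opening: 0.0424
grip_force: 0.0
```

Call:
play_rows:
  series:
    - [0.5,[1,-0.08,0.08],[0,0,-0.72]]
    - [0.5,[1,0.02,0.08],[0,0,-0.72]]
    - [0.5,[0.99,0.12,0.08],[0,0,-0.72]]
    - [0.5,[0.98,0.22,0.08],[0,0,-0.72]]
    - [0.5,[0.95,0.31,0.08],[0,0,-0.72]]
    - [0.5,[0.91,0.41,0.08],[0,0,-0.72]]
    - [0.5,[0.87,0.5,0.08],[0,0,-0.72]]
    - [0.5,[0.81,0.58,0.08],[0,0,-0.72]]

```text
t: 2.2
tool_pos: [0.4713, 0.1834, 0.1671]
tool_rot: [1.71, 2.635, 0.0]
contact_force: [1.1, -0.8, 0.9]
opening: 0.0427
grip_force: 0.0
```

Call:
play_rows:
  series:
    - [0.5,[0,0,0],[0,0,0]]
    - [0.5,[0,0,0],[0,0,0]]

```text
t: 2.45
tool_pos: [0.4708, 0.1814, 0.167]
tool_rot: [-1.715, -2.632, 0.001]
contact_force: [1.1, -0.1, -0.8]
opening: 0.0428
grip_force: 0.0
```

```bash
python3 -c "
from h import *
o,M,y=state();print(o['tool_pos'],y,M[:,2].round(3),o['q'].round(2) if hasattr(o['q'],'round') else o['q'],o['opening'],o['wrist_torque'],o['contact_force'])
plan(.4697,.183,.071,24,3)
S=imaging.get_image('scene')
cv2.imwrite('pics/a.png',cv2.resize(S['color'][170:330,180:340],(600,600),interpolation=cv2.INTER_CUBIC))"
```

```text
[0.47075545 0.18139599 0.16698772] 23.805018800723452 [-0.001 -0.001 -1.   ] [ 0.22 -0.19  1.95 -0.    1.38 -0.19] 0.04281173624927002 [-0.01658886 -0.0157986   0.01202157] [ 1.14769452 -0.08362144 -0.79856553]
[0.01, -0.0, 0.64] -0.008
[0.01, -0.0, 0.64] -0.008
[0.01, -0.0, 0.64] -0.008
```

View pics/a.png

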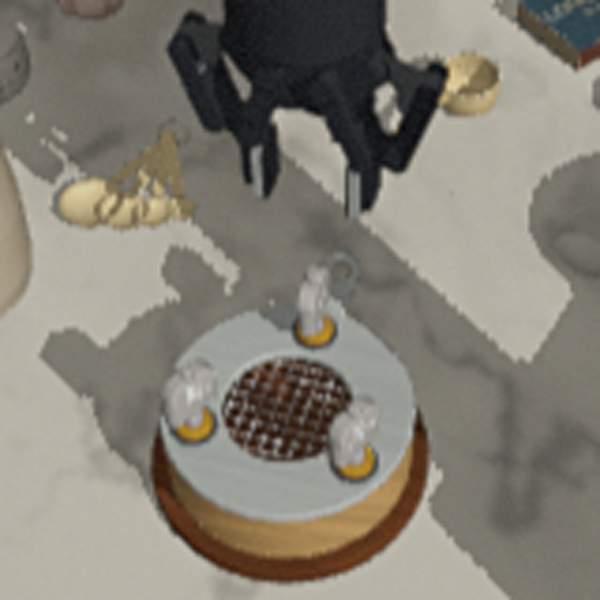

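The open gripper stands above lug 1 at about (310,190), with its pads straddling the wing at (315,290). Now I'll descend and close.

Call:
play_rows:
  series:
    - [0.5,[0.01,0,0.64],[0,0,0]]
    - [0.5,[0.01,0,0.64],[0,0,0]]
    - [0.5,[0.01,0,0.6],[0,0,0]]
    - [0.5,[0,0,0],[0,0,0]]

```text
t: 3.0
tool_pos: [0.4682, 0.1814, 0.0709]
tool_rot: [-1.716, -2.627, 0.006]
contact_force: [0.2, 0.3, 0.0]
opening: 0.0429
grip_force: 0.0
```

Call:
play_rows:
  series:
    - [0,[0,0,0],[0,0,0]]
    - [0,[0,0,0],[0,0,0]]
    - [0,[0,0,0],[0,0,0]]
    - [0,[0,0,0],[0,0,0]]
    - [0,[0,0,0],[0,0,0]]
    - [0,[0,0,0],[0,0,0]]
  force: 110

```text
t: 3.75
tool_pos: [0.4715, 0.1828, 0.0756]
tool_rot: [1.714, 2.63, 0.001]
contact_force: [-2.6, -1.9, 6.1]
opening: 0.0086
grip_force: 107.7
```

```bash
python3 -c "
from h import *
o,M,y=state();print(o['tool_pos'],y,M[:,2].round(3),o['opening'],o['grip_force'],o['wrist_torque'],o['contact_force'])
"
```

```text
[0.47147103 0.18284289 0.07559249] 23.815395922535767 [ 0.002 -0.001 -1.   ] 0.00857715062840937 107.70719647407532 [-0.46149882  0.60809594  0.03007201] [-2.57002343 -1.92102838  6.08883531]
```

Call:
play_rows:
  series:
    - [0,[0,0,-0.08],[0,0,0]]
    - [0,[0,0,0],[0,0,0]]
    - [0,[0,0,0],[0,0,0]]

```text
t: 4.12
tool_pos: [0.4711, 0.1827, 0.076]
tool_rot: [1.714, 2.63, 0.003]
contact_force: [7.2, 0.2, -13.4]
opening: 0.0081
grip_force: 109.0
```

```bash
python3 -c "
from h import *
o,M,y=state();print(o['tool_pos'],y,o['opening'],o['grip_force'],o['wrist_torque'],o['contact_force'])
S=imaging.get_image('scene')
cv2.imwrite('pics/b.png',cv2.resize(S['color'][200:320,200:320],(600,600),interpolation=cv2.INTER_CUBIC))"
```

```text
[0.47106434 0.18274167 0.07595282] 23.799453214550294 0.008072976372941318 109.01636481285095 [ 0.00151731 -1.37651817 -0.00189124] [  7.18280144   0.17814469 -13.36392342]
```

View pics/b.png

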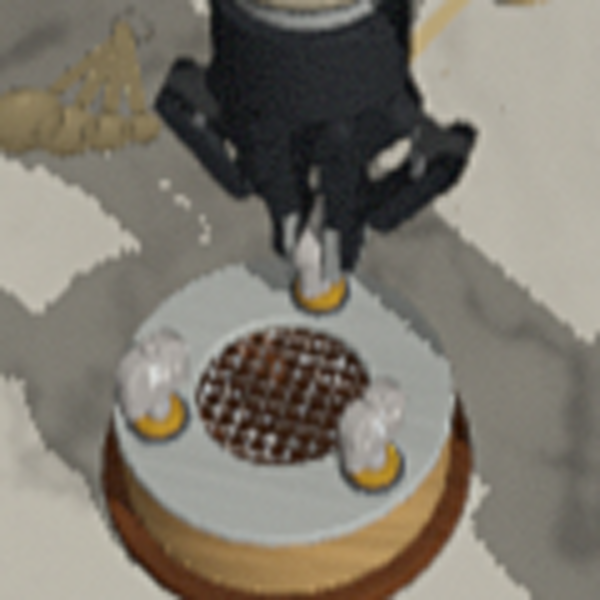

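The gripper holds wing 1 on its axis, at about (315,250) in the crop. I'll take off the vertical preload and start the stepped turning, reading the torque after each step.

Create m.py:
```python
from h import *
o,M,y=state();print("yaw %.2f tz %.3f q6 %.2f"%(y,o["wrist_torque"][2],o["q"][5]),o["contact_force"].round(1),"open %.4f t %.2f"%(o["opening"],o["t"]),o["tool_pos"].round(4))
```

```text
(no output)
```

Call:
play_rows:
  series:
    - [0,[-0.01,0.02,0.055],[0,0,0.6]]
    - [0,[0,0,0],[0,0,0.6]]
    - [0,[0,0,0],[0,0,0]]

```text
t: 4.55
tool_pos: [0.4714, 0.1828, 0.0756]
tool_rot: [-1.928, -2.48, 0.001]
contact_force: [-4.4, -2.0, 6.4]
opening: 0.0082
grip_force: 112.0
```

```bash
python3 m.py
```

```text
yaw 14.26 tz -0.039 q6 -0.03 [-4.4 -2.   6.4] open 0.0082 t 4.55 [0.4714 0.1828 0.0756]
```

Call:
play_rows:
  series:
    - [0,[0,0,0],[0,0,0.6]]
    - [0,[0,0,0],[0,0,0]]

```text
t: 4.8
tool_pos: [0.4714, 0.1828, 0.0756]
tool_rot: [-2.03, -2.397, 0.002]
contact_force: [-3.6, -3.1, 5.7]
opening: 0.0083
grip_force: 112.0
```

```bash
python3 m.py
```

```text
yaw 9.48 tz -0.019 q6 0.06 [-3.6 -3.1  5.7] open 0.0083 t 4.80 [0.4714 0.1828 0.0756]
```

Call:
play_rows:
  series:
    - [0,[0,0,0],[0,0,0.6]]
    - [0,[0,0,0],[0,0,0]]

```text
t: 5.05
tool_pos: [0.4713, 0.1828, 0.0756]
tool_rot: [-2.129, -2.31, 0.002]
contact_force: [-5.1, -2.4, 5.5]
opening: 0.0077
grip_force: 112.1
```

```bash
python3 m.py
```

```text
yaw 4.68 tz -0.073 q6 0.14 [-5.1 -2.4  5.5] open 0.0077 t 5.05 [0.4713 0.1828 0.0756]
```

Call:
play_rows:
  series:
    - [0,[0,0,0],[0,0,0.6]]
    - [0,[0,0,0],[0,0,0]]

```text
t: 5.3
tool_pos: [0.4713, 0.1827, 0.0756]
tool_rot: [-2.224, -2.219, 0.002]
contact_force: [-4.2, -3.1, 7.1]
opening: 0.0083
grip_force: 112.1
```

```bash
python3 m.py
```

```text
yaw -0.12 tz -0.050 q6 0.23 [-4.2 -3.1  7.1] open 0.0083 t 5.30 [0.4713 0.1827 0.0756]
```

Call:
play_rows:
  series:
    - [0,[0,0,0],[0,0,0.6]]
    - [0,[0,0,0],[0,0,0]]

```text
t: 5.55
tool_pos: [0.4712, 0.1827, 0.0756]
tool_rot: [-2.314, -2.124, 0.002]
contact_force: [-5.6, -3.1, 6.6]
opening: 0.0084
grip_force: 112.1
```

```bash
python3 m.py
```

```text
yaw -4.92 tz -0.031 q6 0.31 [-5.6 -3.1  6.6] open 0.0084 t 5.55 [0.4712 0.1827 0.0756]
```

Call:
play_rows:
  series:
    - [0,[0,0,-0.02],[0,0,0.6]]
    - [0,[0,0,0],[0,0,0]]

```text
t: 5.8
tool_pos: [0.4711, 0.1827, 0.0757]
tool_rot: [-2.401, -2.026, 0.002]
contact_force: [-4.5, -1.9, 2.6]
opening: 0.008
grip_force: 111.4
```

```bash
python3 m.py
```

```text
yaw -9.67 tz -0.003 q6 0.39 [-4.5 -1.9  2.6] open 0.0080 t 5.80 [0.4711 0.1827 0.0757]
```

Call:
play_rows:
  series:
    - [0,[0,0,0],[0,0,0.6]]
    - [0,[0,0,0],[0,0,0]]

```text
t: 6.05
tool_pos: [0.471, 0.1827, 0.0756]
tool_rot: [-2.483, -1.924, 0.002]
contact_force: [-4.6, -2.1, 3.2]
opening: 0.0079
grip_force: 111.5
```

```bash
python3 m.py
```

```text
yaw -14.46 tz -0.031 q6 0.48 [-4.6 -2.1  3.2] open 0.0079 t 6.05 [0.471  0.1827 0.0756]
```

Call:
play_rows:
  series:
    - [0,[0,0,0],[0,0,0.6]]
    - [0,[0,0,0],[0,0,0]]

```text
t: 6.3
tool_pos: [0.471, 0.1827, 0.0756]
tool_rot: [-2.561, -1.818, 0.003]
contact_force: [-5.0, -2.7, 4.0]
opening: 0.0081
grip_force: 111.6
```

```bash
python3 m.py
```

```text
yaw -19.26 tz -0.006 q6 0.56 [-5.  -2.7  4. ] open 0.0081 t 6.30 [0.471  0.1827 0.0756]
```

Call:
play_rows:
  series:
    - [0,[0,0,0],[0,0,0.6]]
    - [0,[0,0,0],[0,0,0]]

```text
t: 6.55
tool_pos: [0.4709, 0.1828, 0.0757]
tool_rot: [-2.635, -1.709, 0.003]
contact_force: [-5.6, -1.7, 3.2]
opening: 0.0083
grip_force: 111.6
```

```bash
python3 m.py
```

```text
yaw -24.06 tz -0.039 q6 0.64 [-5.6 -1.7  3.2] open 0.0083 t 6.55 [0.4709 0.1828 0.0757]
```

Call:
play_rows:
  series:
    - [0,[0,0,0],[0,0,0.6]]
    - [0,[0,0,0],[0,0,0]]

```text
t: 6.8
tool_pos: [0.4709, 0.1828, 0.0756]
tool_rot: [-2.704, -1.597, 0.003]
contact_force: [-6.0, -1.8, 3.6]
opening: 0.0079
grip_force: 111.6
```

```bash
python3 m.py
```

```text
yaw -28.86 tz -0.043 q6 0.73 [-6.  -1.8  3.6] open 0.0079 t 6.80 [0.4709 0.1828 0.0756]
```

Call:
play_rows:
  series:
    - [0,[0,0,0],[0,0,0.6]]
    - [0,[0,0,0],[0,0,0]]

```text
t: 7.05
tool_pos: [0.4708, 0.1828, 0.0756]
tool_rot: [-2.768, -1.485, 0.004]
contact_force: [-5.4, -1.7, 4.0]
opening: 0.008
grip_force: 111.7
```

```bash
python3 m.py
```

```text
yaw -33.59 tz 0.337 q6 0.81 [-5.4 -1.7  4. ] open 0.0080 t 7.05 [0.4708 0.1828 0.0756]
```

Call:
play_rows:
  series:
    - [0,[0,0,0],[0,0,0.6]]
    - [0,[0,0,0],[0,0,0]]

```text
t: 7.3
tool_pos: [0.4707, 0.1828, 0.0756]
tool_rot: [-2.828, -1.368, 0.004]
contact_force: [-5.4, -1.2, 3.6]
opening: 0.008
grip_force: 111.7
```

```bash
python3 m.py
```

```text
yaw -38.38 tz 0.312 q6 0.89 [-5.4 -1.2  3.6] open 0.0080 t 7.30 [0.4707 0.1828 0.0756]
```

Call:
play_rows:
  series:
    - [0,[0,0,0],[0,0,0.6]]
    - [0,[0,0,0],[0,0,0]]

```text
t: 7.55
tool_pos: [0.4707, 0.1828, 0.0756]
tool_rot: [-2.883, -1.248, 0.004]
contact_force: [-5.4, -2.2, 4.1]
opening: 0.0081
grip_force: 111.7
```

```bash
python3 m.py
```

```text
yaw -43.19 tz 0.324 q6 0.98 [-5.4 -2.2  4.1] open 0.0081 t 7.55 [0.4707 0.1828 0.0756]
```

Call:
play_rows:
  series:
    - [0,[0,0,0],[0,0,0.9]]
    - [0,[0,0,0],[0,0,0.9]]
    - [0,[0,0,0],[0,0,0.9]]
    - [0,[0,0,0],[0,0,0.9]]
    - [0,[0,0,0],[0,0,0.9]]
    - [0,[0,0,0],[0,0,0.9]]
    - [0,[0,0,0],[0,0,0.9]]
    - [0,[0,0,0],[0,0,0]]

```text
t: 8.55
tool_pos: [0.4704, 0.1833, 0.0756]
tool_rot: [-3.14, 0.099, 0.005]
contact_force: [-6.1, 0.6, 5.2]
opening: 0.0079
grip_force: 111.8
```

```bash
python3 m.py
```

```text
yaw -93.61 tz 0.278 q6 1.86 [-6.1  0.6  5.2] open 0.0079 t 8.55 [0.4704 0.1833 0.0756]
```

Call:
play_rows:
  series:
    - [0,[0,0,0],[0,0,0.8]]
    - [0,[0,0,0],[0,0,0.8]]
    - [0,[0,0,0],[0,0,0.8]]
    - [0,[0,0,0],[0,0,0]]
    - [0,[0,0,0],[0,0,0]]

```text
t: 9.18
tool_pos: [0.4704, 0.1836, 0.0756]
tool_rot: [-3.079, 0.62, 0.005]
contact_force: [-6.6, 0.4, 4.9]
opening: 0.0085
grip_force: 111.8
```

```bash
python3 m.py
```

```text
yaw -112.78 tz 0.339 q6 2.19 [-6.6  0.4  4.9] open 0.0085 t 9.18 [0.4704 0.1836 0.0756]
```

Call:
play_rows:
  series:
    - [0,[0,0,0],[0,0,1]]
    - [0,[0,0,0],[0,0,0]]
    - [0,[0,0,0],[0,0,0]]

```text
t: 9.55
tool_pos: [0.4704, 0.1837, 0.0757]
tool_rot: [-3.028, 0.834, 0.005]
contact_force: [-6.4, 0.3, 4.9]
opening: 0.0083
grip_force: 111.7
```

```bash
python3 m.py
```

```text
yaw -120.79 tz 0.298 q6 2.33 [-6.4  0.3  4.9] open 0.0083 t 9.55 [0.4704 0.1837 0.0757]
```

Call:
play_rows:
  series:
    - [0.5,[0,0,0],[0,0,0]]
    - [0.5,[0,0,0],[0,0,0]]
    - [0.5,[0,0,0],[0,0,0]]
    - [0.5,[0,0,-0.6],[0,0,0]]
    - [0.5,[0,0,-0.8],[0,0,0]]
    - [0.5,[0,0,-0.6],[0,0,0]]
    - [0.5,[0,0,0],[0,0,0]]

```text
t: 10.42
tool_pos: [0.4738, 0.1834, 0.179]
tool_rot: [-3.024, 0.838, -0.01]
contact_force: [-0.3, -0.1, -1.2]
opening: 0.0427
grip_force: 0.0
```

```bash
python3 m.py; python3 -c "
from h import *
plan(.3957,.2345,.17,179,40)
S=imaging.get_image('scene')
cv2.imwrite('pics/c.png',cv2.resize(S['color'][200:320,200:320],(600,600),interpolation=cv2.INTER_CUBIC))"
```

```text
yaw -120.98 tz -0.009 q6 2.33 [-0.3 -0.1 -1.2] open 0.0427 t 10.43 [0.4738 0.1834 0.179 ]
[-0.05, -0.0, 0.0] -0.937
[-0.05, -0.01, 0.0] -0.937
[-0.04, -0.01, 0.0] -0.937
[-0.04, -0.02, 0.0] -0.937
[-0.04, -0.02, 0.0] -0.937
[-0.04, -0.03, 0.0] -0.937
[-0.03, -0.03, 0.0] -0.937
[-0.03, -0.04, 0.0] -0.937
[-0.02, -0.04, 0.0] -0.937
[-0.02, -0.04, 0.0] -0.937
[-0.01, -0.05, 0.0] -0.937
[-0.0, -0.05, 0.0] -0.937
[0.0, -0.05, 0.0] -0.937
[0.01, -0.05, 0.0] -0.937
[0.01, -0.04, 0.0] -0.937
[0.02, -0.04, 0.0] -0.937
[0.02, -0.04, 0.0] -0.937
[0.03, -0.04, 0.0] -0.937
[0.03, -0.03, 0.0] -0.937
[0.04, -0.03, 0.0] -0.937
[0.04, -0.02, 0.0] -0.937
[0.04, -0.02, 0.0] -0.937
[0.05, -0.01, 0.0] -0.937
[0.05, -0.0, 0.0] -0.937
[0.05, 0.0, 0.0] -0.937
[0.05, 0.01, 0.0] -0.937
[0.04, 0.01, 0.0] -0.937
[0.04, 0.02, 0.0] -0.937
[0.04, 0.02, 0.0] -0.937
[0.04, 0.03, 0.0] -0.937
[0.03, 0.03, 0.0] -0.937
[0.03, 0.04, 0.0] -0.937
[0.02, 0.04, 0.0] -0.937
[0.02, 0.04, 0.0] -0.937
[0.01, 0.05, 0.0] -0.937
[0.0, 0.05, 0.0] -0.937
[-0.0, 0.05, 0.0] -0.937
[-0.01, 0.05, 0.0] -0.937
[-0.01, 0.04, 0.0] -0.937
[-0.02, 0.04, 0.0] -0.937
```

View pics/c.png

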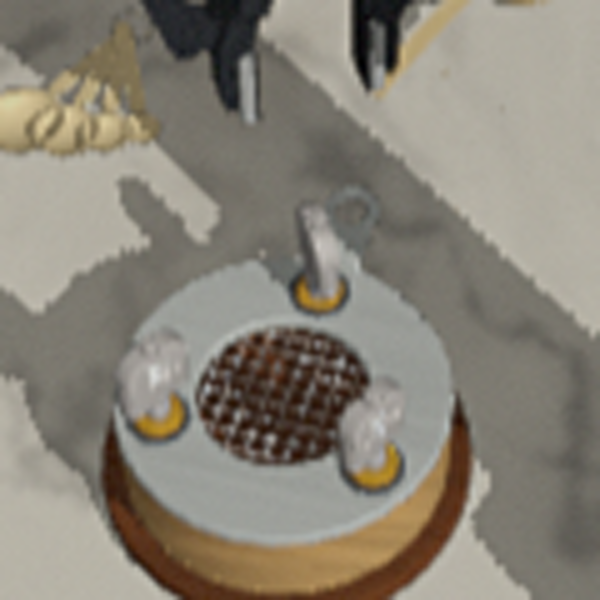

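Wing 1 now leans the other way, at (320,245) in the crop, as it should after about 145 degrees. To leave wrist range for lug 2 I'll unwind the wrist by about 300 degrees.

Call:
play_rows:
  series:
    - [0.5,[0,0,0],[0,0,-0.94]]
    - [0.5,[0,0,0],[0,0,-0.94]]
    - [0.5,[0,0,0],[0,0,-0.94]]
    - [0.5,[0,0,0],[0,0,-0.94]]
    - [0.5,[0,0,0],[0,0,-0.94]]
    - [0.5,[0,0,0],[0,0,-0.94]]
    - [0.5,[0,0,0],[0,0,-0.94]]
    - [0.5,[0,0,0],[0,0,-0.94]]

```text
t: 11.48
tool_pos: [0.4705, 0.1826, 0.1732]
tool_rot: [-3.038, -0.798, 0.005]
contact_force: [-0.0, -0.4, 1.2]
opening: 0.0428
grip_force: 0.0
```

Call:
play_rows:
  series:
    - [0.5,[0,0,0],[0,0,-0.94]]
    - [0.5,[0,0,0],[0,0,-0.94]]
    - [0.5,[0,0,0],[0,0,-0.94]]
    - [0.5,[0,0,0],[0,0,-0.94]]
    - [0.5,[0,0,0],[0,0,-0.94]]
    - [0.5,[0,0,0],[0,0,-0.94]]
    - [0.5,[0,0,0],[0,0,-0.94]]
    - [0.5,[0,0,0],[0,0,-0.94]]

```text
t: 12.48
tool_pos: [0.4705, 0.1826, 0.1732]
tool_rot: [-2.228, -2.212, 0.005]
contact_force: [-1.1, -0.5, -0.7]
opening: 0.043
grip_force: 0.0
```

Call:
play_rows:
  series:
    - [0.5,[0,0,0],[0,0,-0.94]]
    - [0.5,[0,0,0],[0,0,-0.94]]
    - [0.5,[0,0,0],[0,0,-0.94]]
    - [0.5,[0,0,0],[0,0,-0.94]]
    - [0.5,[0,0,0],[0,0,-0.94]]
    - [0.5,[0,0,0],[0,0,-0.94]]
    - [0.5,[0,0,0],[0,0,-0.94]]
    - [0.5,[0,0,0],[0,0,-0.94]]

```text
t: 13.48
tool_pos: [0.4705, 0.1827, 0.1732]
tool_rot: [-0.819, -3.03, 0.002]
contact_force: [-1.0, -0.2, 0.1]
opening: 0.0426
grip_force: 0.0
```

Call:
play_rows:
  series:
    - [0.5,[0,0,0],[0,0,-0.94]]
    - [0.5,[0,0,0],[0,0,-0.94]]
    - [0.5,[0,0,0],[0,0,-0.94]]
    - [0.5,[0,0,0],[0,0,-0.94]]
    - [0.5,[0,0,0],[0,0,-0.94]]
    - [0.5,[0,0,0],[0,0,-0.94]]
    - [0.5,[0,0,0],[0,0,-0.94]]
    - [0.5,[0,0,0],[0,0,-0.94]]

```text
t: 14.48
tool_pos: [0.4705, 0.1826, 0.1732]
tool_rot: [0.81, -3.032, -0.0]
contact_force: [-0.3, -0.5, -0.1]
opening: 0.0428
grip_force: 0.0
```

Call:
play_rows:
  series:
    - [0.5,[0,0,0],[0,0,-0.94]]
    - [0.5,[0,0,0],[0,0,-0.94]]
    - [0.5,[0,0,0],[0,0,-0.94]]
    - [0.5,[0,0,0],[0,0,-0.94]]
    - [0.5,[0,0,0],[0,0,-0.94]]
    - [0.5,[0,0,0],[0,0,-0.94]]
    - [0.5,[0,0,0],[0,0,-0.94]]
    - [0.5,[0,0,0],[0,0,0]]

```text
t: 15.48
tool_pos: [0.4706, 0.1827, 0.1736]
tool_rot: [2.064, -2.365, -0.002]
contact_force: [0.9, 0.8, 0.7]
opening: 0.0425
grip_force: 0.0
```

```bash
python3 m.py; python3 -c "
from h import *
plan(.3957,.2345,.17,179,3)"
```

```text
yaw 172.20 tz -0.023 q6 -2.78 [0.9 0.8 0.7] open 0.0425 t 15.47 [0.4706 0.1827 0.1736]
[-0.27, 0.54, 0.02] -0.283
[-0.3, 0.53, 0.02] -0.283
[-0.32, 0.52, 0.02] -0.283
```

Call:
play_rows:
  series:
    - [0.5,[-0.27,0.54,0.02],[0,0,-0.28]]
    - [0.5,[-0.3,0.53,0.02],[0,0,-0.28]]
    - [0.5,[-0.32,0.52,0.02],[0,0,-0.28]]
    - [0.5,[0,0,0],[0,0,0]]
    - [0.5,[0,0,0],[0,0,0]]

```text
t: 16.1
tool_pos: [0.3968, 0.2345, 0.1721]
tool_rot: [2.2, -2.242, 0.0]
contact_force: [0.8, 0.7, 0.6]
opening: 0.0429
grip_force: 0.0
```

```bash
python3 m.py; python3 -c "
from h import *
plan(.3957,.2345,.0745,179,3)"
```

```text
yaw 178.93 tz 0.054 q6 -2.75 [0.8 0.7 0.6] open 0.0429 t 16.10 [0.3968 0.2345 0.1721]
[0.0, 0.01, 0.65] -0.003
[0.0, 0.01, 0.65] -0.003
[0.0, 0.01, 0.65] -0.003
```

Call:
play_rows:
  series:
    - [0.5,[0,0.01,0.65],[0,0,0]]
    - [0.5,[0,0,0.65],[0,0,0]]
    - [0.5,[0,0,0.65],[0,0,0]]
    - [0.5,[0,0,0],[0,0,0]]

```text
t: 16.6
tool_pos: [0.3945, 0.2333, 0.0721]
tool_rot: [2.196, -2.238, -0.004]
contact_force: [-0.8, -0.1, 0.2]
opening: 0.0427
grip_force: 0.0
```

Call:
play_rows:
  series:
    - [0,[0,0,0],[0,0,0]]
    - [0,[0,0,0],[0,0,0]]
    - [0,[0,0,0],[0,0,0]]
    - [0,[0,0,0],[0,0,0]]
    - [0,[0,0,0],[0,0,0]]
    - [0,[0,0,0],[0,0,0]]

```text
t: 17.35
tool_pos: [0.397, 0.2353, 0.0772]
tool_rot: [-2.201, 2.239, -0.001]
contact_force: [-3.6, -0.2, 6.7]
opening: 0.0082
grip_force: 107.7
```

```bash
python3 m.py
```

```text
yaw 179.01 tz -0.005 q6 -2.75 [-3.6 -0.2  6.7] open 0.0082 t 17.35 [0.397  0.2353 0.0772]
```

Call:
play_rows:
  series:
    - [0,[0,0,-0.02],[0,0,0.6]]
    - [0,[0,0,0],[0,0,0]]

```text
t: 17.6
tool_pos: [0.397, 0.2352, 0.0773]
tool_rot: [-2.106, 2.328, -0.001]
contact_force: [-1.5, -0.4, 2.2]
opening: 0.0084
grip_force: 107.8
```

```bash
python3 m.py
```

```text
yaw 174.26 tz -0.033 q6 -2.67 [-1.5 -0.4  2.2] open 0.0084 t 17.60 [0.397  0.2352 0.0773]
```

Call:
play_rows:
  series:
    - [0,[0,0,0],[0,0,0.6]]
    - [0,[0,0,0],[0,0,0]]

```text
t: 17.85
tool_pos: [0.397, 0.2352, 0.0772]
tool_rot: [-2.008, 2.413, -0.001]
contact_force: [0.6, 1.1, 4.6]
opening: 0.0081
grip_force: 108.1
```

```bash
python3 m.py
```

```text
yaw 169.52 tz -0.072 q6 -2.59 [0.6 1.1 4.6] open 0.0081 t 17.85 [0.397  0.2352 0.0772]
```

Call:
play_rows:
  series:
    - [0,[0,0,0],[0,0,0.6]]
    - [0,[0,0,0],[0,0,0]]

```text
t: 18.1
tool_pos: [0.3971, 0.2352, 0.0772]
tool_rot: [-1.906, 2.495, -0.001]
contact_force: [0.4, -0.8, 5.6]
opening: 0.0079
grip_force: 108.4
```

```bash
python3 m.py
```

```text
yaw 164.75 tz -0.007 q6 -2.50 [ 0.4 -0.8  5.6] open 0.0079 t 18.10 [0.3971 0.2352 0.0772]
```

Call:
play_rows:
  series:
    - [0,[0,0,0],[0,0,0.6]]
    - [0,[0,0,0],[0,0,0]]

```text
t: 18.35
tool_pos: [0.3971, 0.2351, 0.0772]
tool_rot: [-1.8, 2.572, -0.001]
contact_force: [-0.4, 0.1, 5.6]
opening: 0.0079
grip_force: 108.5
```

```bash
python3 m.py
```

```text
yaw 159.95 tz 0.012 q6 -2.42 [-0.4  0.1  5.6] open 0.0079 t 18.35 [0.3971 0.2351 0.0772]
```

Call:
play_rows:
  series:
    - [0,[0,0,0],[0,0,0.6]]
    - [0,[0,0,0],[0,0,0]]

```text
t: 18.6
tool_pos: [0.3971, 0.2351, 0.0772]
tool_rot: [-1.692, 2.644, -0.001]
contact_force: [0.4, 0.1, 4.9]
opening: 0.008
grip_force: 108.6
```

```bash
python3 m.py
```

```text
yaw 155.23 tz 0.319 q6 -2.34 [0.4 0.1 4.9] open 0.0080 t 18.60 [0.3971 0.2351 0.0772]
```

Call:
play_rows:
  series:
    - [0,[0,0,0],[0,0,0.6]]
    - [0,[0,0,0],[0,0,0]]

```text
t: 18.85
tool_pos: [0.3972, 0.2351, 0.0772]
tool_rot: [-1.58, 2.713, -0.002]
contact_force: [0.7, 0.1, 6.0]
opening: 0.008
grip_force: 108.6
```

```bash
python3 m.py
```

```text
yaw 150.43 tz 0.345 q6 -2.25 [0.7 0.1 6. ] open 0.0080 t 18.85 [0.3972 0.2351 0.0772]
```

Call:
play_rows:
  series:
    - [0,[0,0,0],[0,0,0.6]]
    - [0,[0,0,0],[0,0,0]]

```text
t: 19.1
tool_pos: [0.3973, 0.235, 0.0772]
tool_rot: [-1.465, 2.776, -0.002]
contact_force: [-0.3, -0.4, 5.1]
opening: 0.0082
grip_force: 108.5
```

```bash
python3 m.py
```

```text
yaw 145.63 tz 0.296 q6 -2.17 [-0.3 -0.4  5.1] open 0.0082 t 19.10 [0.3973 0.235  0.0772]
```

Call:
play_rows:
  series:
    - [0,[0,0,0],[0,0,0.6]]
    - [0,[0,0,0],[0,0,0]]

```text
t: 19.35
tool_pos: [0.3973, 0.235, 0.0772]
tool_rot: [-1.347, 2.835, -0.002]
contact_force: [0.2, -0.9, 5.2]
opening: 0.0081
grip_force: 108.5
```

```bash
python3 m.py
```

```text
yaw 140.83 tz 0.277 q6 -2.08 [ 0.2 -0.9  5.2] open 0.0081 t 19.35 [0.3973 0.235  0.0772]
```

Call:
play_rows:
  series:
    - [0,[0,0,0],[0,0,0.9]]
    - [0,[0,0,0],[0,0,0.9]]
    - [0,[0,0,0],[0,0,0.9]]
    - [0,[0,0,0],[0,0,0.9]]
    - [0,[0,0,0],[0,0,0.9]]
    - [0,[0,0,0],[0,0,0.9]]
    - [0,[0,0,0],[0,0,0.9]]
    - [0,[0,0,0],[0,0,0]]

```text
t: 20.35
tool_pos: [0.3974, 0.2344, 0.0772]
tool_rot: [-0.011, 3.139, -0.002]
contact_force: [1.1, -3.5, 5.5]
opening: 0.0081
grip_force: 108.6
```

Call:
play_rows:
  series:
    - [0,[0,0,0],[0,0,0.93]]
    - [0,[0,0,0],[0,0,0.93]]
    - [0,[0,0,0],[0,0,0.93]]
    - [0,[0,0,0],[0,0,0]]
    - [0,[0,0,0],[0,0,0]]

```text
t: 20.98
tool_pos: [0.3973, 0.2342, 0.0772]
tool_rot: [0.595, 3.082, -0.002]
contact_force: [0.3, -4.5, 6.9]
opening: 0.0083
grip_force: 108.7
```

```bash
python3 m.py
```

```text
yaw 68.13 tz 0.209 q6 -0.82 [ 0.3 -4.5  6.9] open 0.0083 t 20.98 [0.3973 0.2342 0.0772]
```

Call:
play_rows:
  series:
    - [0.5,[0,0,0],[0,0,0]]
    - [0.5,[0,0,0],[0,0,0]]
    - [0.5,[0,0,0],[0,0,0]]
    - [0.5,[0,0,-0.6],[0,0,0]]
    - [0.5,[0,0,-0.8],[0,0,0]]
    - [0.5,[0,0,-0.6],[0,0,0]]
    - [0.5,[0,0,0],[0,0,0]]

```text
t: 21.85
tool_pos: [0.3978, 0.2356, 0.179]
tool_rot: [0.601, 3.079, 0.005]
contact_force: [-0.7, -0.0, 0.6]
opening: 0.0429
grip_force: 0.0
```

```bash
python3 m.py; python3 -c "
from h import *
plan(.4775,.273,.17,174,15)"
```

```text
yaw 67.91 tz 0.046 q6 -0.81 [-0.7 -0.   0.6] open 0.0429 t 21.85 [0.3978 0.2356 0.179 ]
[-0.08, 0.09, 0.01] -0.884
[-0.09, 0.08, 0.01] -0.884
[-0.1, 0.06, 0.01] -0.884
[-0.11, 0.05, 0.01] -0.884
[-0.11, 0.04, 0.01] -0.884
[-0.11, 0.02, 0.01] -0.884
[-0.12, 0.01, 0.01] -0.884
[-0.12, -0.0, 0.01] -0.884
[-0.12, -0.02, 0.01] -0.884
[-0.11, -0.03, 0.01] -0.884
[-0.11, -0.05, 0.01] -0.884
[-0.1, -0.06, 0.01] -0.884
[-0.09, -0.07, 0.01] -0.884
[-0.08, -0.08, 0.01] -0.884
[-0.07, -0.09, 0.01] -0.884
```

Call:
play_rows:
  series:
    - [0.5,[-0.08,0.09,0.01],[0,0,-0.88]]
    - [0.5,[-0.09,0.08,0.01],[0,0,-0.88]]
    - [0.5,[-0.1,0.06,0.01],[0,0,-0.88]]
    - [0.5,[-0.11,0.05,0.01],[0,0,-0.88]]
    - [0.5,[-0.11,0.04,0.01],[0,0,-0.88]]
    - [0.5,[-0.11,0.02,0.01],[0,0,-0.88]]
    - [0.5,[-0.12,0.01,0.01],[0,0,-0.88]]
    - [0.5,[-0.12,0,0.01],[0,0,-0.88]]

```text
t: 22.85
tool_pos: [0.4382, 0.2547, 0.1699]
tool_rot: [0.929, -2.998, 0.0]
contact_force: [-0.4, 0.0, -0.1]
opening: 0.0426
grip_force: 0.0
```

Call:
play_rows:
  series:
    - [0.5,[-0.12,-0.02,0.01],[0,0,-0.88]]
    - [0.5,[-0.11,-0.03,0.01],[0,0,-0.88]]
    - [0.5,[-0.11,-0.05,0.01],[0,0,-0.88]]
    - [0.5,[-0.1,-0.06,0.01],[0,0,-0.88]]
    - [0.5,[-0.09,-0.07,0.01],[0,0,-0.88]]
    - [0.5,[-0.08,-0.08,0.01],[0,0,-0.88]]
    - [0.5,[-0.07,-0.09,0.01],[0,0,-0.88]]
    - [0.5,[0,0,0],[0,0,0]]

```text
t: 23.85
tool_pos: [0.4753, 0.2716, 0.1666]
tool_rot: [2.088, -2.343, -0.002]
contact_force: [0.5, 0.2, 0.8]
opening: 0.0427
grip_force: 0.0
```

Call:
play_rows:
  series:
    - [0.5,[0,0,0],[0,0,0]]

```text
t: 23.98
tool_pos: [0.4754, 0.2716, 0.1674]
tool_rot: [2.089, -2.344, -0.001]
contact_force: [-0.1, 0.4, 0.1]
opening: 0.0427
grip_force: 0.0
```

```bash
python3 m.py; python3 -c "
from h import *
plan(.4775,.273,.0745,174,3)"
```

```text
yaw 173.39 tz 0.030 q6 -2.64 [-0.1  0.4  0.1] open 0.0427 t 23.98 [0.4754 0.2716 0.1674]
[-0.01, -0.01, 0.62] -0.025
[-0.01, -0.01, 0.62] -0.025
[-0.01, -0.01, 0.62] -0.025
```

Call:
play_rows:
  series:
    - [0.5,[-0.01,-0.02,0.62],[0,0,0]]
    - [0.5,[-0.01,-0.02,0.62],[0,0,0]]
    - [0.5,[-0.01,-0.01,0.6],[0,0,0]]
    - [0.5,[0,0,0],[0,0,0]]

```text
t: 24.48
tool_pos: [0.4762, 0.2721, 0.0734]
tool_rot: [2.086, -2.34, -0.004]
contact_force: [-0.8, -0.6, -0.7]
opening: 0.0425
grip_force: 0.0
```

Call:
play_rows:
  series:
    - [0,[0,0,0],[0,0,0]]
    - [0,[0,0,0],[0,0,0]]
    - [0,[0,0,0],[0,0,0]]
    - [0,[0,0,0],[0,0,0]]
    - [0,[0,0,0],[0,0,0]]
    - [0,[0,0,0],[0,0,0]]

```text
t: 25.22
tool_pos: [0.4785, 0.2738, 0.0788]
tool_rot: [-2.091, 2.344, 0.002]
contact_force: [-6.1, 0.2, 5.1]
opening: 0.0079
grip_force: 107.7
```

```bash
python3 m.py
```

```text
yaw 173.48 tz -0.033 q6 -2.64 [-6.1  0.2  5.1] open 0.0079 t 25.23 [0.4785 0.2738 0.0788]
```

Call:
play_rows:
  series:
    - [0,[0,0,-0.02],[0,0,0.6]]
    - [0,[0,0,0],[0,0,0]]

```text
t: 25.48
tool_pos: [0.4785, 0.2737, 0.0788]
tool_rot: [-1.992, 2.428, 0.002]
contact_force: [-4.1, 0.7, 2.8]
opening: 0.0082
grip_force: 107.8
```

```bash
python3 m.py
```

```text
yaw 168.73 tz 0.038 q6 -2.56 [-4.1  0.7  2.8] open 0.0082 t 25.48 [0.4785 0.2737 0.0788]
```

Call:
play_rows:
  series:
    - [0,[0,0,0],[0,0,0.6]]
    - [0,[0,0,0],[0,0,0]]

```text
t: 25.72
tool_pos: [0.4786, 0.2737, 0.0788]
tool_rot: [-1.89, 2.509, 0.002]
contact_force: [-5.0, 2.4, 5.3]
opening: 0.008
grip_force: 108.2
```

```bash
python3 m.py
```

```text
yaw 164.00 tz -0.048 q6 -2.48 [-5.   2.4  5.3] open 0.0080 t 25.73 [0.4786 0.2737 0.0788]
```

Call:
play_rows:
  series:
    - [0,[0,0,0],[0,0,0.6]]
    - [0,[0,0,0],[0,0,0]]

```text
t: 25.98
tool_pos: [0.4787, 0.2737, 0.0788]
tool_rot: [-1.784, 2.586, 0.002]
contact_force: [-4.9, 1.6, 5.3]
opening: 0.0081
grip_force: 108.4
```

```bash
python3 m.py
```

```text
yaw 159.20 tz -0.030 q6 -2.40 [-4.9  1.6  5.3] open 0.0081 t 25.98 [0.4787 0.2737 0.0788]
```

Call:
play_rows:
  series:
    - [0,[0,0,0],[0,0,0.6]]
    - [0,[0,0,0],[0,0,0]]

```text
t: 26.22
tool_pos: [0.4787, 0.2736, 0.0788]
tool_rot: [-1.674, 2.658, 0.001]
contact_force: [-5.3, 0.9, 4.1]
opening: 0.0081
grip_force: 108.4
```

```bash
python3 m.py
```

```text
yaw 154.40 tz 0.028 q6 -2.31 [-5.3  0.9  4.1] open 0.0081 t 26.23 [0.4787 0.2736 0.0788]
```

Call:
play_rows:
  series:
    - [0,[0,0,0],[0,0,0.6]]
    - [0,[0,0,0],[0,0,0]]

```text
t: 26.48
tool_pos: [0.4787, 0.2736, 0.0788]
tool_rot: [-1.563, 2.725, 0.001]
contact_force: [-5.2, 0.5, 4.5]
opening: 0.0079
grip_force: 108.4
```

```bash
python3 m.py
```

```text
yaw 149.67 tz 0.344 q6 -2.23 [-5.2  0.5  4.5] open 0.0079 t 26.48 [0.4787 0.2736 0.0788]
```

Call:
play_rows:
  series:
    - [0,[0,0,0],[0,0,0.6]]
    - [0,[0,0,0],[0,0,0]]

```text
t: 26.72
tool_pos: [0.4787, 0.2735, 0.0788]
tool_rot: [-1.448, 2.788, 0.001]
contact_force: [-5.1, 1.0, 4.5]
opening: 0.008
grip_force: 108.4
```

```bash
python3 m.py
```

```text
yaw 144.88 tz 0.324 q6 -2.14 [-5.1  1.   4.5] open 0.0080 t 26.73 [0.4787 0.2735 0.0788]
```

Call:
play_rows:
  series:
    - [0,[0,0,0],[0,0,0.6]]
    - [0,[0,0,0],[0,0,0]]

```text
t: 26.98
tool_pos: [0.4788, 0.2735, 0.0788]
tool_rot: [-1.33, 2.846, 0.001]
contact_force: [-4.9, 0.8, 6.2]
opening: 0.0079
grip_force: 108.6
```

```bash
python3 m.py
```

```text
yaw 140.10 tz 0.320 q6 -2.06 [-4.9  0.8  6.2] open 0.0079 t 26.98 [0.4788 0.2735 0.0788]
```

Call:
play_rows:
  series:
    - [0,[0,0,0],[0,0,0.6]]
    - [0,[0,0,0],[0,0,0]]

```text
t: 27.22
tool_pos: [0.4788, 0.2734, 0.0788]
tool_rot: [-1.21, 2.899, 0.0]
contact_force: [-4.8, -0.1, 5.3]
opening: 0.0079
grip_force: 108.6
```

```bash
python3 m.py
```

```text
yaw 135.30 tz 0.375 q6 -1.98 [-4.8 -0.1  5.3] open 0.0079 t 27.23 [0.4788 0.2734 0.0788]
```

Call:
play_rows:
  series:
    - [0,[0,0,0],[0,0,0.9]]
    - [0,[0,0,0],[0,0,0.9]]
    - [0,[0,0,0],[0,0,0.9]]
    - [0,[0,0,0],[0,0,0.9]]
    - [0,[0,0,0],[0,0,0.9]]
    - [0,[0,0,0],[0,0,0.9]]
    - [0,[0,0,0],[0,0,0.9]]
    - [0,[0,0,0],[0,0,0]]

```text
t: 28.22
tool_pos: [0.4788, 0.2729, 0.0787]
tool_rot: [-0.14, -3.138, 0.001]
contact_force: [-5.1, 0.0, 6.7]
opening: 0.0081
grip_force: 108.6
```

Call:
play_rows:
  series:
    - [0,[0,0,0],[0,0,0.93]]
    - [0,[0,0,0],[0,0,0.93]]
    - [0,[0,0,0],[0,0,0.93]]
    - [0,[0,0,0],[0,0,0]]
    - [0,[0,0,0],[0,0,0]]

```text
t: 28.85
tool_pos: [0.4786, 0.2728, 0.0787]
tool_rot: [-0.744, -3.052, 0.002]
contact_force: [-5.9, -1.4, 7.3]
opening: 0.0078
grip_force: 108.7
```

```bash
python3 m.py
```

```text
yaw 62.59 tz 0.299 q6 -0.71 [-5.9 -1.4  7.3] open 0.0078 t 28.85 [0.4786 0.2728 0.0787]
```

Call:
play_rows:
  series:
    - [0.5,[0,0,0],[0,0,0]]
    - [0.5,[0,0,0],[0,0,0]]
    - [0.5,[0,0,0],[0,0,0]]
    - [0.5,[0,0,-0.6],[0,0,0]]
    - [0.5,[0,0,-0.8],[0,0,0]]
    - [0.5,[0,0,-0.8],[0,0,0]]
    - [0.5,[0,0,-0.8],[0,0,0]]
    - [0.5,[0,0,0],[0,0,0]]

```text
t: 29.85
tool_pos: [0.481, 0.2739, 0.2324]
tool_rot: [0.748, 3.044, 0.008]
contact_force: [-0.0, -0.1, -0.7]
opening: 0.0428
grip_force: 0.0
```

```bash
python3 m.py; python3 -c "
from h import *
plan(.40,-.1,.22,62.4,8)
S=imaging.get_image('scene')
cv2.imwrite('pics/d.png',cv2.resize(S['color'][215:315,210:310],(600,600),interpolation=cv2.INTER_CUBIC))"
```

```text
yaw 62.39 tz 0.040 q6 -0.71 [-0.  -0.1 -0.7] open 0.0428 t 29.85 [0.481  0.2739 0.2324]
[-0.25, -0.92, 0.03] -0.0
[-0.25, -0.92, 0.03] -0.0
[-0.25, -0.92, 0.03] -0.0
[-0.25, -0.92, 0.03] -0.0
[-0.25, -0.92, 0.03] -0.0
[-0.25, -0.92, 0.03] -0.0
[-0.25, -0.92, 0.03] -0.0
[-0.25, -0.92, 0.03] -0.0
```

View pics/d.png

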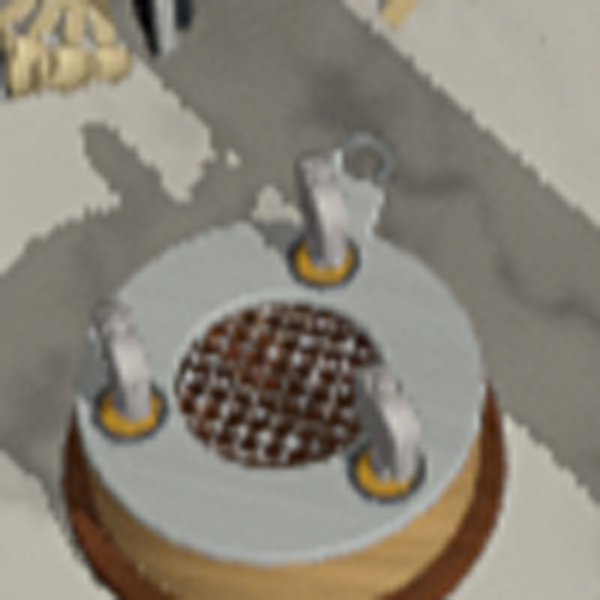

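All three wings have turned, to (320,210), (390,425) and (125,355) in the crop. Their collars look lower, and the gripper is clear of everything, so I'm handing the job in.

```bash
python3 -c "
from station import ctrl
print(ctrl.finish_job())"
```

```text
the job is handed in; nothing more can be done
None
```

I tightened the three lugs in order (tab lug first, then clockwise), each about 90° past its bite (bite located to within about 2.5°); I let go of everything and handed the job in at about 30 s of the 72 s, with no verdict returned.

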